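# Close a crate with a tongued cover board

### The job

Close the wooden crate with the loose cover board: hold the board at an angle, slide its tongue fully home into the groove of the crate's rail, then lower the other edge flat onto its ledge until the spring catch snaps over it, and let go. Work gently, feeling for the groove: the rail's exact height is not known, so do not force the board against the crate, and leave the hammer, the block and the mug alone.

Things in the scene. Friction and masses are not known exactly. Their poses are not given: they have to be found in the camera images.
- board: Loose cover board, pale wood, 110 (x) x 160 (y) x 14 mm, 0.25 kg +-30 %. Origin: centre of the underside of this body, z out of its top. Tongue on the -x edge, pull batten on top. Starts flat on the table, batten up. Fitted, its axes lie along the crate's and its origin at about crate (0, 0, 70) mm.
- tongue (a point): Middle of the axis of the tongue's nose, at board (-67, 0, 4) mm, board axes. The tongue is 156 mm long (y): a web 4 mm thick ending in a round nose of 8 mm diameter, its axis 12 mm out from the body's edge and 4 mm above the underside (nose bottom level with the underside).
- batten (a point): Middle of the top of the board's wooden pull batten, at board (-12, 0, 51) mm. The batten is 20 mm wide (x), 90 mm long (y) and stands 37 mm up from the board's top face: pinch it across its 20 mm.
- edge (a point): Middle of the board's plain long edge (the one to be lowered), at its underside: board (55, 0, 0) mm.
- crate: Fixed open wooden crate full of split blocks, about 160 (x) x 180 (y) mm. Origin: centre of its foot, on the table. Its x points from the grooved rail (-x side) to the spring catch (+x side). Side walls end at z = 62 mm.
- groove (a point): Nominal place of the nose axis when home: crate (-67, 0, 74) mm, crate axes. The rail's groove opens to +x, is 10 mm high and closed at x = -71 mm. Lower lip: top nominally z = 70, open from above for 18 mm, x = -60 to -42; upper lip: z = 80 to 84, ends at x = -60. The whole rail sits firm but up to 4 mm above or below these heights; this is not reported, feel for it.
- ledge (a point): Middle of the fixed ledge's top where the plain edge rests, at crate (55, 0, 70) mm; ledge x = 40 to 58. Behind it the end wall (inner face x = 58 mm) rises to z = 84 mm, so the board cannot slide in flat: it goes home angled, up to 0.45 rad, then pivots down about the tongue.
- catch (a joint): Outward (+x) travel in m of the 36 mm wide steel spring catch mid +x wall: 0 at rest, at most 0.007. Sloping inner face; at rest its hooked lower corner is at crate x = 52.5, z = 88 mm, its top at z = 101. The plain edge pressed down (about 5 to 20 N at the batten) pushes it out (0.9 N plus 300 N/m) and it springs back to 0 over the board: locked.
- mallet: Bystander: a hammer lying on the table, about 250 mm long; leave alone. Origin: centre of its underside.
- block_a: Bystander: a loose split wooden block 100 x 40 x 35 mm; leave alone. Origin: centre of its underside.
- mug: Bystander: white mug, 80 mm across, 90 mm high; leave alone. Origin: centre of its underside.
There are look-alikes about, which are no part of the job. What is shaped like the crate but orange or pink is not meant. What is shaped like the board but blue or pink is not meant.

How it is judged (in metres and radians):
On the way:
1. the tongue is home in the groove while the board is still angled (by more than 0.12 rad) (x of tongue in the frame of crate below -0.0625 m and z of tongue in the frame of crate between 0.066 and 0.082 m and y of tongue in the frame of crate between -0.012 and 0.012 m and angle between the z axis of board and the z axis of crate, either way round above 0.12 rad and z of edge in the frame of crate above 0.082 m), for 0.1 s.
At the end, for the whole second after the job is handed in: Board released, at rest: tongue nose axis in the groove beyond crate x = -62.5 mm, within 12 mm of the middle along y, 66 to 82 mm above the crate's foot; board within 0.06 rad of flat; plain edge 66 to 73.5 mm above the foot; catch back over it (out less than 1.5 mm) (x of tongue in the frame of crate below -0.0625 m and z of tongue in the frame of crate between 0.066 and 0.082 m and y of tongue in the frame of crate between -0.012 and 0.012 m and angle between the z axis of board and the z axis of crate, either way round below 0.06 rad and z of edge in the frame of crate between 0.066 and 0.0735 m and value of joint catch below 0.0015 m and linear speed of board below 0.01 m/s and angular speed of board below 0.05 rad/s); the robot touches nothing.
It fails at once if the board is forced against the crate, its rail or its catch with more than 35 N (contact force between board and crate above 35 N).
It fails at once if the hammer is moved more than 30 mm (distance of mallet from where it was at the start of the episode above 0.03 m).
It fails at once if the block is moved more than 30 mm (distance of block_a from where it was at the start of the episode above 0.03 m).
It fails at once if the mug is moved more than 30 mm (distance of mug from where it was at the start of the episode above 0.03 m).
It also fails if it takes over 58 s, if anything falls off the work surface, if the arm or the gripper's body presses on something with over 40 N, if the wrist force passes 120 N, or if a joint passes its speed limit or range.

### The arm

A 6-joint arm with a two-finger parallel gripper is mounted at the origin on the work surface. World frame = base frame: x ahead of the robot, y to its left, z up, the work surface at z = 0. Lengths are in m, angles in degrees, forces in N, time in s.
With the tool pointing down it reaches from about 0.4 to 0.825 m from the base axis. Payload 7 kg.
Tool frame: the origin (TCP) lies midway between the tips of the shut fingers; the grasp point (between the pads) lies 19 mm behind it; z points along the fingers, y is the direction in which the jaws open and shut (so a half turn about z gives the same grasp; the last joint's range is limited). The gripper opens to 88 mm and grips with 3 to 60 N. Pads are 19 mm wide; open, the fingers measure 130 mm over their backs; the gripper's body (78 mm by 193 mm) begins 47 mm behind the grasp point.
Start: joints at [92.997, 20.546, 0.682, 0, -70.136, -16.507], TCP at [0.158, 0.656, 0.227] pointing down, gripper open.
Joint ranges: [-176.03, 176.03], [-82.01, 121.73], [-58.28, 71.71], [-173.87, 95.51], [-174.79, -0.11], [-173.66, 173.66]. Speed limits (degrees/s): [136.94, 136.94, 172.46, 180, 180, 180].

### API

Orientations are given as a 3x3 rotation matrix whose columns are the frame's x, y, z axes.
In Python, from rig import robot gives the robot as it stands. Calls block until the motion is done:
- robot.goto(position, orientation): joint-space move of the TCP to a pose.
- robot.servo_line(position, ori=None, speed=0.15): straight line of the TCP; ori=None keeps the orientation; speed is the mean speed in m/s.
- robot.movej(angles): joint-space move.
- robot.move_gripper(opening): opening from 0.0 (shut) to 1.0 (fully open); the grip force is fixed at half the most; returns when the fingers have stopped.
- robot.dwell(seconds).
- robot.ik(position, orientation): joint angles nearest the present ones, or None.
- robot.grab_frame(name): name is "scene" or "top"; returns (picture, depth): 480x640x3 uint8, red, green, blue; 480x640 float32, m along the optical axis (not along the pixel's ray), 0 where there is no reading.
- robot.camera_info(name): a dict with "vfov" (degrees; the focal length in pixels is half the picture's height over the tangent of half this angle, whatever the lens; pixels are square), "cx", "cy" (the principal point, pixels), "k1" (the pictures are not rectified: a ray, as slopes to the right and down, at radius r is drawn at 1 + k1 r^2 times it, then the intrinsics apply), "view" (4x4, takes a point from world to camera coordinates). Camera axes: x right, y down, z forward; pixel columns grow to the right and rows downward; lengths in m; the calibration is good to about 2 mm. A picture is of the moment at which its call begins. camera_info takes no time and is no camera call.
A pose or a line that the arm cannot do raises robot.Unreachable and nothing moves.
- robot.job_done(): hands the job in, once; it reports no verdict.
Readings, each from a call of its own:
- robot.read_t(): time.
- robot.read_qpos(): joint angles.
- robot.read_qvel(): joint speeds.
- robot.read_effort(): joint torques, N m.
- robot.read_position(): TCP position.
- robot.read_tcp_rot(): TCP orientation.
- robot.read_force(): force on the tool from outside, world axes, zero at the start.
- robot.read_ft_torque(): the same for the moment, N m.
- robot.read_grip_width(): opening from 0.0 (shut) to 1.0 (fully open).
Only numpy, scipy, OpenCV 4.12 (cv2) and the standard library are available. Lean on these libraries where they do the work, as an engineer would, in place of code of your own. Each camera call takes 0.05 s, during which the arm holds its last target.

## Working session

There is one attempt and no reset: what is moved stays moved. The work goes in short steps, each a Python script; the robot and the scene stay as the last script left them, time stands still between calls to the robot, and variables do not carry over. Pictures are saved under pics/ and viewed, and the job is handed in when it is done.

```bash
ls -la; mkdir -p pics
cat > h.py <<'E'
import numpy as np, cv2
from rig import robot
def pts(name,depth):
    """world xyz per pixel"""
    ci=robot.camera_info(name); f=240/np.tan(np.radians(ci["vfov"])/2)
    h,w=depth.shape
    K=np.array([[f,0,ci["cx"]],[0,f,ci["cy"]],[0,0,1.]])
    u,v=np.meshgrid(np.arange(w),np.arange(h))
    p=np.stack([u,v],-1).reshape(-1,1,2).astype(np.float64)
    s=cv2.undistortPoints(p,K,np.array([ci["k1"],0,0,0.])).reshape(h,w,2)
    d=depth.astype(float)
    c=np.stack([s[...,0]*d,s[...,1]*d,d],-1)
    V=np.array(ci["view"]);R=V[:3,:3];t=V[:3,3]
    W=(c-t)@R
    W[depth<=0]=np.nan
    return W
E
python3 - <<'E'
from h import *
for n in("scene","top"):
    a,d=robot.grab_frame(n)
    np.savez(f"pics/{n}0.npz",a=a,d=d)
    cv2.imwrite(f"pics/{n}0.png",a[...,::-1])
    ci=robot.camera_info(n);print(n,ci["vfov"],ci["cx"],ci["cy"],ci["k1"]);V=np.array(ci["view"]);print(np.round(-V[:3,:3].T@V[:3,3],3),np.round(V[2,:3],2))
print(robot.read_t(),robot.read_tcp_rot(),robot.read_force())
E
```

```text
total 12
drwxr-xr-x  3 agent agent 4096 Dec  7 15:18 .
drwxr-xr-x 23 root  root  4096 Dec  7 15:18 ..
drwxr-xr-x  2 agent agent 4096 Dec  7 15:18 pics
scene 52.170657361456136 319.78621480022025 244.2384052169192 -0.11642442663884947
[ 1.324 -0.566  0.71 ] [-0.68  0.49 -0.55]
top 51.62027274449324 318.4398454822158 234.8086917056709 0.02395805468490964
[ 0.361 -0.009  1.374] [ 0.12  0.   -0.99]
0.1 [[ 9.72307158e-01 -2.33706540e-01 -2.06508647e-04]
 [-2.33706588e-01 -9.72306059e-01 -1.46936582e-03]
 [ 1.42610793e-04  1.47693734e-03 -9.99998899e-01]] [-0.55257161 -0.8498637  -0.15383728]
```

View pics/scene0.png

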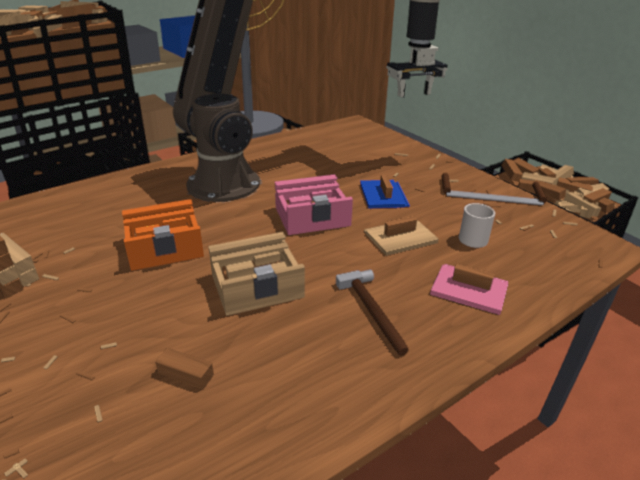

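View pics/top0.png

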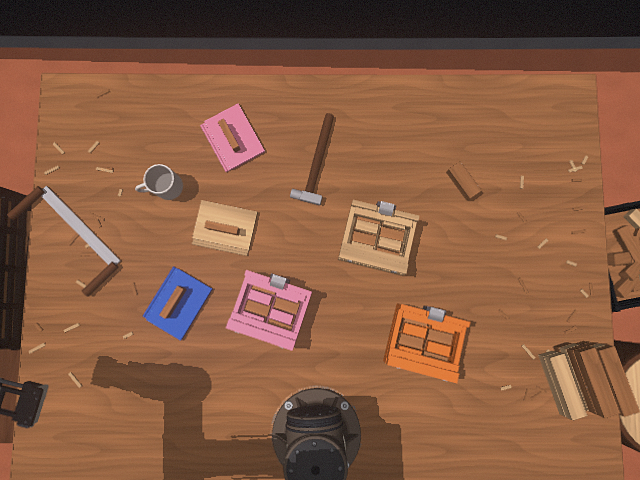

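The scene shows the pale board at scene (401,236) / top (225,228). The pale crate is at scene (256,275) / top (380,237), with its catch at top (386,209). The hammer is between them at top (315,160). Next I measure with depth points.

Run:
```python
from h import *
z=np.load("pics/top0.npz");a,d=z["a"],z["d"]
c=cv2.resize(a[190:290,180:440],None,fx=3,fy=3,interpolation=cv2.INTER_CUBIC)
cv2.imwrite("pics/crop_top.png",c[...,::-1])
z2=np.load("pics/scene0.npz")
W=pts("top",d);W2=pts("scene",z2["d"])
print("table z", np.nanmedian(W[300:330,330:380,2]),np.nanmedian(W2[400:440,300:330,2]))
for nm,(r0,r1,c0,c1) in dict(board=(195,262,185,265),crate=(195,285,330,425)).items():
    w=W[r0:r1,c0:c1]; Z=w[...,2]
    print(nm,np.histogram(Z[np.isfinite(Z)],bins=np.arange(-.01,.12,.005)))
# heights image
H=np.clip(W[190:290,180:440,2]*2000+20,0,255);H=np.nan_to_num(H).astype(np.uint8)
cv2.imwrite("pics/h_top.png",cv2.resize(cv2.applyColorMap(H,cv2.COLORMAP_JET),None,fx=3,fy=3,interpolation=cv2.INTER_NEAREST))
b=z2["a"][180:330,200:450]
cv2.imwrite("pics/crop_sc.png",cv2.resize(b,None,fx=3,fy=3,interpolation=cv2.INTER_CUBIC)[...,::-1])
```

```text
table z 0.00013149066693176784 -0.0004203961697049101
board (array([  83, 1174, 1392,  509, 1055,  804,   43,    7,   10,    7,    9,
         95,  134,   18,    0,    0,    0,    0,    0,    0,    0,    0,
          0,    0,    0]), array([-0.01 , -0.005,  0.   ,  0.005,  0.01 ,  0.015,  0.02 ,  0.025,
        0.03 ,  0.035,  0.04 ,  0.045,  0.05 ,  0.055,  0.06 ,  0.065,
        0.07 ,  0.075,  0.08 ,  0.085,  0.09 ,  0.095,  0.1  ,  0.105,
        0.11 ,  0.115]))
crate (array([ 191, 1933, 1923,  298,   62,   29,   49,   71,  390,  347,   58,
         66,  108,  498,  533,  511,  281,  304,  552,  152,   37,   99,
         28,    0,    0]), array([-0.01 , -0.005,  0.   ,  0.005,  0.01 ,  0.015,  0.02 ,  0.025,
        0.03 ,  0.035,  0.04 ,  0.045,  0.05 ,  0.055,  0.06 ,  0.065,
        0.07 ,  0.075,  0.08 ,  0.085,  0.09 ,  0.095,  0.1  ,  0.105,
        0.11 ,  0.115]))
```

View pics/crop_top.png

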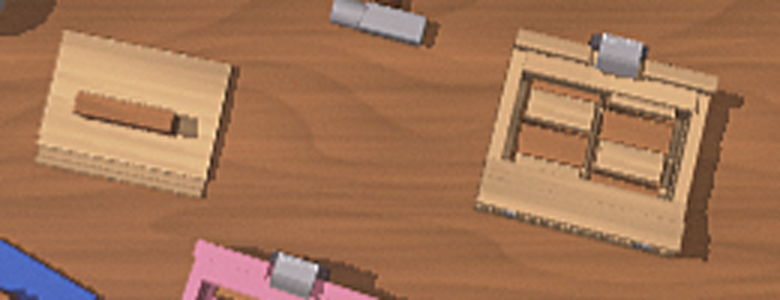

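View pics/h_top.png

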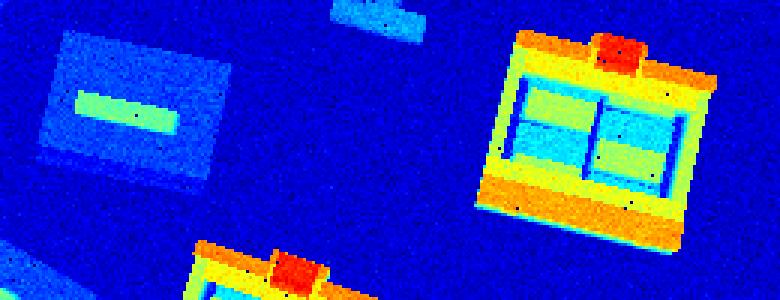

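View pics/crop_sc.png

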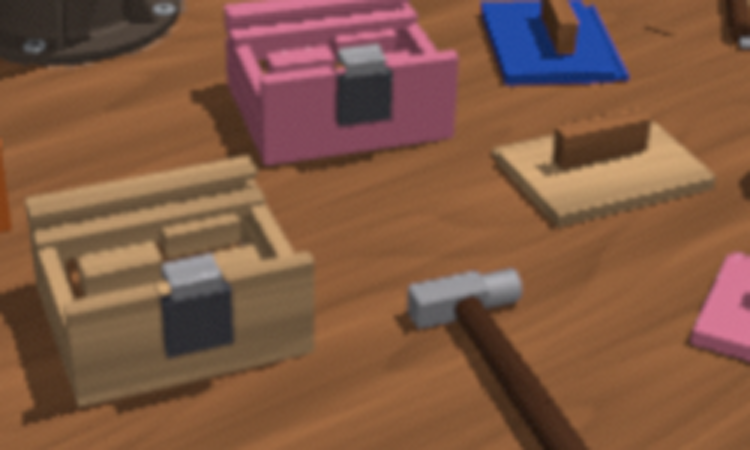

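The tongue edge is the lower (-x) edge in the top view, and the rail is the lower (robot-side) edge of the crate. Both are yawed by about the same small angle. I fit rectangles to them and compare the rail-top height with the end-wall top, which is known to be 84 mm.

```bash
cat >> h.py <<'E'
def rays(name,uv,z):
    ci=robot.camera_info(name); f=240/np.tan(np.radians(ci["vfov"])/2)
    K=np.array([[f,0,ci["cx"]],[0,f,ci["cy"]],[0,0,1.]])
    s=cv2.undistortPoints(np.asarray(uv,float).reshape(-1,1,2),K,np.array([ci["k1"],0,0,0.])).reshape(-1,2)
    V=np.array(ci["view"]);R=V[:3,:3];C=-R.T@V[:3,3]
    D=np.c_[s,np.ones(len(s))]@R
    return C+D*((z-C[2])/D[:,2])[:,None]
E
python3 - <<'E'
from h import *
z=np.load("pics/top0.npz");a,d=z["a"],z["d"]
W=pts("top",d);Z=np.nan_to_num(W[...,2],nan=0)
Zs=cv2.medianBlur(Z.astype(np.float32),3)
box=np.zeros(Z.shape,bool)
def rect(m,z,nm):
    m=m.astype(np.uint8)
    n,l,st,ce=cv2.connectedComponentsWithStats(m); k=1+np.argmax(st[1:,4]); m=l==k
    uv=np.argwhere(m)[:,::-1]
    P=rays("top",uv,z)[:,:2]
    r=cv2.minAreaRect((P*1000).astype(np.float32)); c=P.mean(0)*1000
    X=P-P.mean(0);w,v=np.linalg.eigh(X.T@X); ax=v[:,1]; 
    if ax[1]<0: ax=-ax
    e=np.array([ax[1],-ax[0]])
    print(nm,"n",len(P),"meanz %.1f"%(1000*np.nanmedian(W[...,2][m])),"centroid",c.round(1),"pca len/wid",(np.sqrt(12*w/len(P))*1000).round(1),"yaw %.2f"%np.degrees(np.arctan2(e[1],e[0])),"rect c",np.round(r[0],1),np.round(r[1],1),"%.1f"%r[2])
    return m,uv
def sub(r0,r1,c0,c1):
    b=np.zeros(Z.shape,bool);b[r0:r1,c0:c1]=True;return b
hsv=cv2.cvtColor(a,cv2.COLOR_RGB2HSV)
B=sub(195,262,185,265);C=sub(195,285,330,425)
bat,_=rect(B&(Zs>.035),.051,"batten")
# board color: pale
print("hsv table",hsv[240,290],"board",hsv[215,240],hsv[240,210],"tongue",hsv[243,200], "shadow")
pale=B&(hsv[...,2]>150)&(Zs>.008)
m=cv2.morphologyEx((pale|bat).astype(np.uint8),cv2.MORPH_CLOSE,np.ones((7,7)))
rect(m>0,.014,"board body")
m2=B&(hsv[...,2]>150)|bat
cv2.imwrite("pics/m.png",cv2.resize((m2[190:290,180:440]*255).astype(np.uint8),None,fx=3,fy=3))
rect(C&(Zs>.045),.072,"crate all")
rail,uv=rect(C&(Zs>.076)&(np.arange(480)[:,None]>238),.084,"rail top")
cat,_=rect(C&(Zs>.0925),.101,"catch top")
wl=C&(Zs>.079)&(np.arange(480)[:,None]<228)&~cv2.dilate(cat.astype(np.uint8),np.ones((5,5))).astype(bool)
for s,nm in((sub(190,230,330,375),"wall L"),(sub(190,230,397,425),"wall R")): rect(wl&s,.084,nm)
E
```

```text
batten n 260 meanz 50.6 centroid [543.5 258.1] pca len/wid [20.8 89.9] yaw -12.19 rect c [543.5 258.4] [91.2 21.1] 78.0
hsv table [ 12 139 169] board [ 15 104 204] [ 16 105 222] tongue [ 15 103 179] shadow
board body n 2470 meanz 14.5 centroid [550.6 257.9] pca len/wid [120.5 158.4] yaw -14.19 rect c [548.8 259.4] [159.8 125. ] 78.3
crate all n 2714 meanz 71.0 centroid [ 517.  -161.9] pca len/wid [189.4 202.8] yaw 69.97 rect c [ 523.1 -163.4] [181.4 177.3] 76.3
rail top n 666 meanz 80.7 centroid [ 452.6 -145.7] pca len/wid [ 25.2 178. ] yaw -13.74 rect c [ 452.7 -145.5] [178.5  25.3] 76.1
catch top n 152 meanz 97.7 centroid [ 589.5 -178.6] pca len/wid [28.7 35.6] yaw -15.30 rect c [ 589.2 -178.6] [35.8 28.9] 75.8
wall L n 129 meanz 83.9 centroid [ 600.2 -120.8] pca len/wid [14.8 60.4] yaw -14.10 rect c [ 600.1 -120.7] [61.3 15. ] 75.9
wall R n 120 meanz 84.2 centroid [ 572.3 -235.8] pca len/wid [14.4 58.2] yaw -14.00 rect c [ 571.6 -236.2] [58.2 14.9] 75.8
```

View pics/m.png

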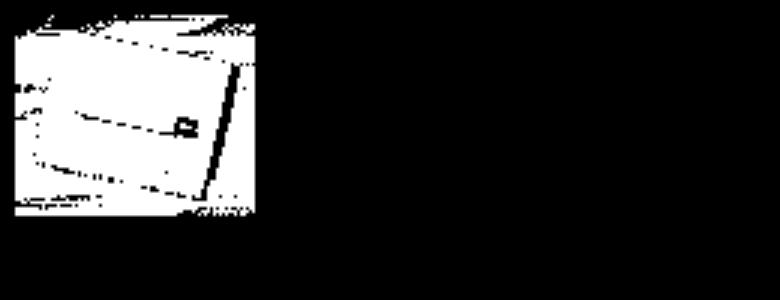

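Fits are consistent:
- Board: yaw about −12°, batten at (543.5, 258.2, 51).
- Crate: yaw about −13.75°, origin about (523.0, −162.9). Groove lip to end wall measures 117.7 mm, against 118 given.
- Rail: its top reads about 3.3 mm below nominal. I will use that as a prior and feel for the real height.

Next is the grasp.

```bash
cat >> h.py <<'E'
CR=np.array([.5230,-.1629,0.]);CY=np.radians(-13.75)
def Rz(a):c,s=np.cos(a),np.sin(a);return np.array([[c,-s,0],[s,c,0],[0,0,1.]])
def Ry(a):c,s=np.cos(a),np.sin(a);return np.array([[c,0,s],[0,1,0],[-s,0,c]])
RC=Rz(CY)
def toolR(Rb): return np.c_[-Rb[:,1],-Rb[:,0],-Rb[:,2]]
GT=np.array([-.012,0,.020])  # TCP in board frame
NOSE=np.array([-.067,0,.004])
def pose(nx,nz,th,ny=0.):
    """TCP pose for nose axis at crate (nx,ny,nz), tilt th (plain edge up)"""
    Rb=RC@Ry(-th)
    p=CR+RC@np.array([nx,ny,nz])+Rb@(GT-NOSE)
    return p,toolR(Rb)
def F():
    return RC.T@np.array(robot.read_force())
def nose():
    p=np.array(robot.read_position());T=np.array(robot.read_tcp_rot())
    Rb=np.c_[-T[:,1],-T[:,0],-T[:,2]]
    n=RC.T@(p+Rb@(NOSE-GT)-CR); Rl=RC.T@Rb
    return n*1000,np.arctan2(-Rl[0,2],Rl[2,2])
E
python3 - <<'E'
from h import *
Rb=Rz(np.radians(-12)); B=np.array([.5435,.2582,0])
R=toolR(Rb)
print("ik",np.round(robot.ik(B+[0,0,.12],R),1))
for a in((-.05,.074,.36),(-.067,.07,.36),(-.067,.07,0)):
    q=robot.ik(*pose(*a));print(a,q if q is None else np.round(q,1))
robot.goto(B+[0,0,.12],R)
print(robot.read_t(),np.round(F(),2))
robot.move_gripper(0.7);print(robot.read_t())
robot.servo_line(B+[0,0,.020],speed=.08)
print(robot.read_t(),np.round(F(),2),np.round(robot.read_position(),4))
a,d=robot.grab_frame("scene");cv2.imwrite("pics/g1.png",a[150:330,300:540][...,::-1].repeat(3,0).repeat(3,1))
E
```

```text
ik [ 44.   18.8 -16.9   0.  -54.3 -56. ]
(-0.05, 0.074, 0.36) [  6.4   4.1 -51.7  25.6 -16.3 -43.7]
(-0.067, 0.07, 0.36) [  6.6   2.8 -54.7  28.6 -14.8 -47. ]
(-0.067, 0.07, 0) [  3.6  15.4 -27.3   0.  -47.2 -17.3]
2.1333 [-0.6   0.48 -0.17]
2.8167
4.2167 [0.32 0.16 0.14] [0.5438 0.2585 0.0206]
```

View pics/g1.png

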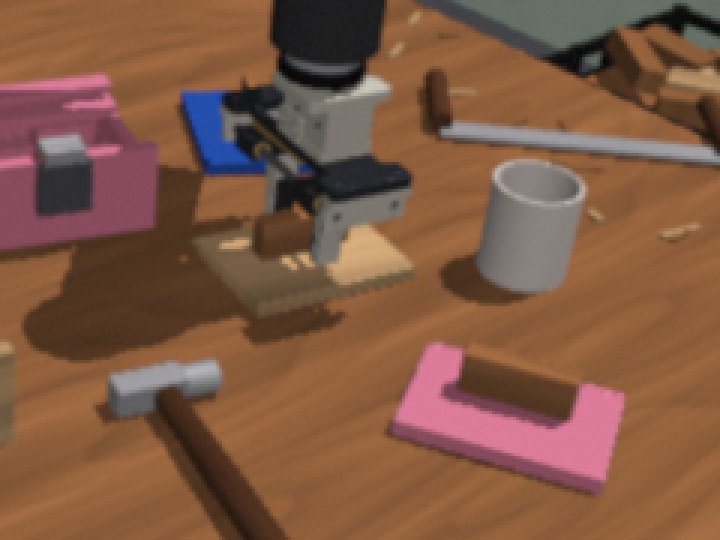

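The fingers straddle the batten at crop (310,235), clear of the mug and the hammer. I close, lift and check.

Run:
```python
from h import *
robot.move_gripper(0.0)
print(robot.read_t(),"grip mm",robot.read_grip_width()*88,np.round(F(),2))
p=np.array(robot.read_position())
robot.servo_line(p+[0,0,.10],speed=.12)
print(robot.read_t(),np.round(F(),2),robot.read_grip_width()*88)
print(np.round(robot.read_tcp_rot(),3))
a,d=robot.grab_frame("scene");cv2.imwrite("pics/g2.png",a[100:330,300:540][...,::-1].repeat(2,0).repeat(2,1))
q=robot.ik(*pose(-.050,.100,.34));print(np.round(q,1))
```

```text
5.0083 grip mm 19.936816703015133 [-0.2   0.23 -0.39]
5.9917 [ 0.83 -0.16 -3.18] 20.07074819636737
[[-0.208 -0.978 -0.001]
 [-0.978  0.208 -0.001]
 [ 0.001  0.001 -1.   ]]
[  7.6   2.6 -46.   17.2 -24.2 -36. ]
```

View pics/g2.png

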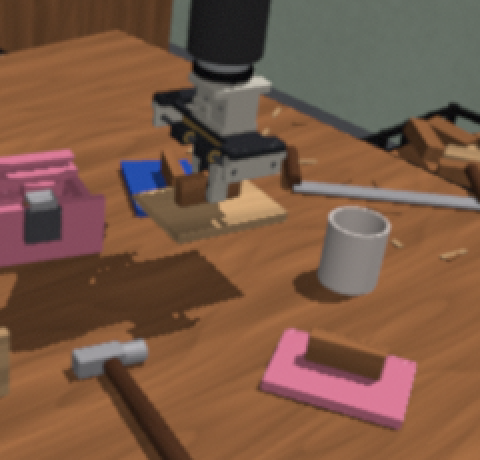

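The board hangs flat in the grip at crop (210,205), grip width 20 mm, weight about 3 N. I carry it high to above the crate and tilt it.

Run:
```python
from h import *
p=np.array(robot.read_position())
robot.servo_line([p[0],p[1],.22],speed=.2)
robot.goto(*pose(-.050,.130,.34))
print(robot.read_t(),np.round(nose()[0],1),nose()[1]); robot.dwell(.3)
for i in range(6):
    robot.dwell(.02);print(robot.read_t(),np.round(F(),2),robot.read_grip_width()*88)
for n in("scene","top"):
    a,d=robot.grab_frame(n);np.savez(f"pics/{n}3.npz",a=a,d=d)
    r=(slice(150,330),slice(180,420)) if n=="scene" else (slice(150,330),slice(270,510))
    cv2.imwrite(f"pics/{n}3.png",a[r][...,::-1].repeat(3,0).repeat(3,1))
```

```text
8.25 [-49.2   0.8 130.3] 0.34055442178812223
8.5667 [ 0.16 -0.27 -1.95] 19.896676373336042
8.5833 [-0.04 -0.19 -2.62] 19.707878247013106
8.6 [ 0.15  0.56 -2.39] 19.726720808912606
8.6167 [ 0.09 -0.29 -2.98] 19.872382150442835
8.6333 [ 0.49  0.03 -2.66] 19.766329439750894
8.65 [-0.49  0.04 -2.49] 20.452742755212125
```

View pics/scene3.png

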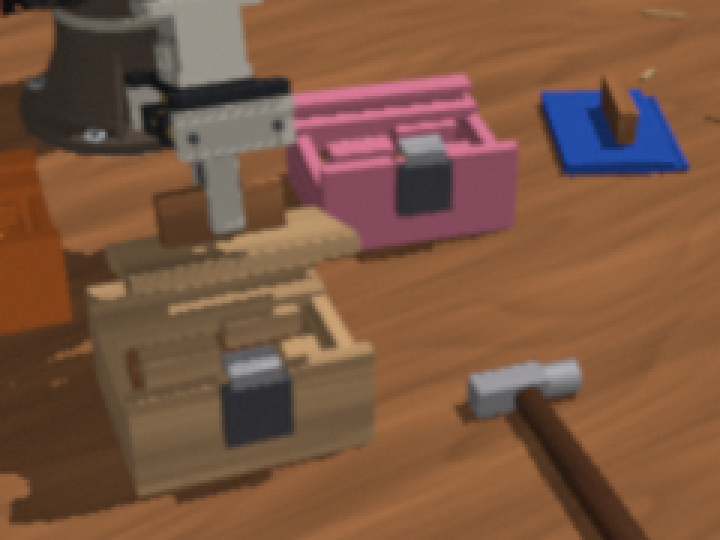

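View pics/top3.png

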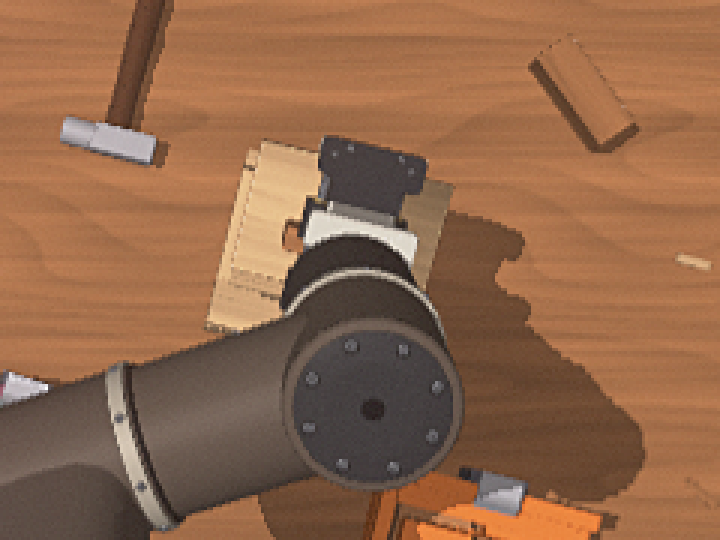

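The board is tilted above the crate in both views (scene crop (235,245), top crop (340,210)). I check its lateral and edge position in the crate frame from depth before descending.

Run:
```python
from h import *
for n in("scene","top"):
    z=np.load(f"pics/{n}3.npz");a,d=z["a"],z["d"]
    L=(pts(n,d)-CR)@RC*1000
    hsv=cv2.cvtColor(a,cv2.COLOR_RGB2HSV)
    # board plane top face: points near expected plane
    th=.3405; nz=np.array([-np.sin(th),0,np.cos(th)]); bx=np.array([np.cos(th),0,np.sin(th)])
    N=np.array([-49.2,0,130.3]); 
    h=(L-N)@nz; xb=(L-N)@bx-67
    m=(np.abs(h-10)<4)&(L[...,2]>112)&(np.abs(L[...,1])<110)&(xb>-60)&(xb<65)
    m=cv2.morphologyEx(m.astype(np.uint8),cv2.MORPH_OPEN,np.ones((3,3)))>0
    print(n,m.sum(),"h med",np.median(h[m]), "xb",np.percentile(xb[m],[.5,99.5]),"y",np.percentile(L[...,1][m],[.5,99.5]))
    A=np.c_[xb[m],L[...,1][m],np.ones(m.sum())];print("slope x,y:",np.linalg.lstsq(A,h[m],rcond=None)[0])
    # y extremes along xb bands
    for lo in range(-55,55,22):
        k=m&(xb>lo)&(xb<lo+22)
        if k.sum()>20: print(lo,k.sum(),np.percentile(L[...,1][k],[1,99]).round(1))
```

```text
scene 831 h med 9.071221875040594 xb [-53.93316436  56.18216011] y [-78.46986476  78.72498566]
slope x,y: [-1.39478583e-02  1.35608098e-03  9.36610684e+00]
-55 59 [-77.   78.1]
-33 69 [-78.7  77.1]
-11 236 [-78.2  78.1]
11 176 [-78.1  77.4]
33 269 [-76.1  76.5]
top 795 h med 9.986752334191733 xb [-54.44756466  53.50175991] y [-75.69489365  81.83213298]
slope x,y: [1.20872194e-03 1.46282192e-03 9.88969457e+00]
-55 140 [31.9 81.6]
-33 148 [-76.2  81.5]
-11 174 [-75.6  81.5]
11 172 [-74.9  77.8]
33 160 [-70.9  81. ]
```

The board's centre is within about 1–3 mm along y, the tilt matches to about 0.01 rad, and the edge spans agree. I now descend and feel for the lower lip.

```bash
cat >> h.py <<'E'
def Fm(n=4):
    r=[]
    for i in range(n): robot.dwell(.017);r.append(F())
    return np.mean(r,0)
E
python3 - <<'E'
from h import *
x=-.0505
p,R=pose(x,.0815,.34);robot.servo_line(p,R,speed=.05);robot.dwell(.15)
f0=Fm(8);print(robot.read_t(),np.round(nose()[0],2),np.round(f0,2))
z=.0815
while z>.0680:
    z-=.0005;p,R=pose(x,z,.34);robot.servo_line(p,R,speed=.02)
    f=Fm(3)-f0
    print(round(robot.read_t(),2),"%.1f"%(z*1000),np.round(nose()[0],2),np.round(f,2))
    if f[2]>2.5: break
E
```

```text
10.15 [-5.032e+01  8.000e-02  8.175e+01] [-0.11  0.01 -2.65]
10.45 81.0 [-5.053e+01 -2.000e-02  8.098e+01] [-0.07  0.17  0.16]
10.75 80.5 [-5.052e+01 -2.000e-02  8.049e+01] [-0.03 -0.02  0.32]
11.05 80.0 [-5.054e+01 -2.000e-02  7.995e+01] [0.14 0.03 0.08]
11.35 79.5 [-5.055e+01 -2.000e-02  7.945e+01] [ 0.33 -0.33  0.29]
11.65 79.0 [-5.054e+01 -1.000e-02  7.896e+01] [ 0.2  -0.06  0.04]
11.95 78.5 [-5.054e+01 -2.000e-02  7.847e+01] [ 0.13 -0.56  0.27]
12.25 78.0 [-5.05e+01  1.00e-02  7.80e+01] [ 0.41 -0.09  0.14]
12.55 77.5 [-50.51   0.    77.49] [0.22 0.08 0.02]
12.85 77.0 [-50.51  -0.    76.98] [-0.22 -0.06  0.21]
13.15 76.5 [-5.051e+01 -1.000e-02  7.648e+01] [ 0.38 -0.03  0.51]
13.45 76.0 [-5.051e+01 -2.000e-02  7.598e+01] [ 0.21  0.34 -0.04]
13.75 75.5 [-5.052e+01 -3.000e-02  7.547e+01] [-0.    0.15  0.19]
14.05 75.0 [-50.52  -0.    74.97] [ 0.1  -0.33  0.17]
14.35 74.5 [-5.052e+01 -2.000e-02  7.448e+01] [0.02 0.33 0.31]
14.65 74.0 [-5.053e+01 -2.000e-02  7.398e+01] [-0.05  0.2   0.2 ]
14.95 73.5 [-5.053e+01 -2.000e-02  7.346e+01] [-0.03 -0.1  -0.06]
15.25 73.0 [-5.052e+01 -3.000e-02  7.298e+01] [0.26 0.28 0.52]
15.55 72.5 [-5.051e+01 -3.000e-02  7.249e+01] [ 0.66 -0.7   0.1 ]
15.85 72.0 [-5.052e+01 -1.000e-02  7.196e+01] [-0.12  0.07  0.5 ]
16.15 71.5 [-5.052e+01 -2.000e-02  7.148e+01] [-0.01 -0.04  0.55]
16.45 71.0 [-5.051e+01 -1.000e-02  7.099e+01] [-0.06 -0.31  0.69]
16.75 70.5 [-5.034e+01  2.000e-02  7.072e+01] [-1.58 -0.51  4.13]
```

Lip felt at nose height about 70.8 mm, so the rail is about 3.2 mm low, in agreement with the camera. I rise 0.7 mm to mid-groove and slide in, watching force.

Run:
```python
from h import *
f0=np.array([-.05,.0,-2.45])
x=-.0505;z=.0716
p,R=pose(x,z,.34);robot.servo_line(p,R,speed=.02)
print(np.round(nose()[0],2),np.round(Fm(4)-f0,2))
while x>-.0705:
    x-=.001 if x>-.0625 else .0005
    p,R=pose(x,z,.34);robot.servo_line(p,R,speed=.03)
    f=Fm(3)-f0
    if abs(f[2])>2: z+=.0003*np.sign(f[2])
    print(round(robot.read_t(),2),"%.1f"%(x*1000),"%.1f"%(z*1000),np.round(nose()[0],2),np.round(f,2))
    if f[0]>4 or np.linalg.norm(f)>9: break
```

```text
[-5.054e+01  4.000e-02  7.154e+01] [-0.15 -0.15  0.2 ]
17.37 -51.5 71.6 [-51.56   0.    71.57] [ 0.05 -0.1  -0.01]
17.67 -52.5 71.6 [-5.249e+01 -1.000e-02  7.163e+01] [-0.   -0.16  0.01]
17.97 -53.5 71.6 [-53.52  -0.    71.63] [-0.04 -0.22 -0.09]
18.27 -54.5 71.6 [-5.452e+01 -1.000e-02  7.160e+01] [0.2  0.44 0.19]
18.57 -55.5 71.6 [-5.551e+01  1.000e-02  7.162e+01] [-0.17 -0.17 -0.25]
18.87 -56.5 71.6 [-56.52   0.    71.61] [ 0.55 -0.05 -0.07]
19.17 -57.5 71.6 [-5.755e+01 -1.000e-02  7.160e+01] [ 0.44 -0.01 -0.39]
19.47 -58.5 71.6 [-58.54  -0.    71.6 ] [ 0.15 -0.   -0.07]
19.77 -59.5 71.6 [-59.52   0.    71.61] [ 0.2  -0.06  0.18]
20.07 -60.5 71.6 [-60.52  -0.    71.6 ] [0.1  0.23 0.02]
20.37 -61.5 71.6 [-61.53  -0.    71.6 ] [ 0.39  0.26 -0.24]
20.67 -62.5 71.6 [-6.254e+01 -3.000e-02  7.159e+01] [ 0.17 -0.33  0.3 ]
20.97 -63.0 71.6 [-6.30e+01  2.00e-02  7.16e+01] [ 0.55  0.14 -0.26]
21.27 -63.5 71.6 [-6.350e+01  1.000e-02  7.161e+01] [-0.57  0.2   0.04]
21.57 -64.0 71.6 [-6.400e+01  2.000e-02  7.159e+01] [ 0.23 -0.03 -0.29]
21.87 -64.5 71.6 [-6.451e+01 -1.000e-02  7.160e+01] [ 0.27 -0.14  0.01]
22.17 -65.0 71.6 [-65.     0.    71.61] [-0.07  0.16  0.11]
22.47 -65.5 71.6 [-65.5   -0.    71.63] [-0.35 -0.17 -0.02]
22.77 -66.0 71.6 [-6.603e+01 -1.000e-02  7.161e+01] [-0.04  0.22 -0.25]
23.07 -66.5 71.6 [-6.653e+01 -3.000e-02  7.159e+01] [ 0.35 -0.26  0.11]
23.37 -67.0 71.6 [-66.74   0.11  71.75] [ 1.61  0.02 -0.34]
23.67 -67.5 71.6 [-66.83   0.3   71.95] [ 5.1  -1.35 -0.9 ]
```

Tongue home: stop felt at x = −66.8 mm with a 0.34 rad tilt and only 5 N. I ease off 0.4 mm and pivot down about the nose.

Run:
```python
from h import *
f0=np.array([-.05,.0,-2.45])
x,z=-.0667,.0717
for th in [.34,.29,.24,.20,.17,.15,.13,.12,.11,.10]:
    p,R=pose(x,z,th);robot.servo_line(p,R,speed=.04)
    f=Fm(3)-f0;n,t=nose()
    ez=n[2]+122*np.sin(t)-4*np.cos(t)
    print(round(robot.read_t(),2),th,"%.3f"%t,np.round(n,2),"edge z %.1f"%ez,np.round(f,2))
    if np.linalg.norm(f)>10: break
```

```text
23.97 0.34 0.340 [-6.675e+01 -2.000e-02  7.169e+01] edge z 108.6 [ 2.37 -0.73  0.35]
24.29 0.29 0.290 [-6.678e+01  6.000e-02  7.143e+01] edge z 102.5 [ 2.92  0.07 -0.27]
24.59 0.24 0.240 [-66.85  -0.16  71.45] edge z 96.6 [ 3.05  1.01 -0.53]
24.89 0.2 0.201 [-66.85  -0.2   71.56] edge z 92.0 [3.41 0.07 0.11]
25.19 0.17 0.171 [-66.82  -0.16  71.7 ] edge z 88.5 [2.98 0.06 1.3 ]
25.49 0.15 0.151 [-6.680e+01 -5.000e-02  7.167e+01] edge z 86.0 [3.07 0.97 1.43]
25.79 0.13 0.130 [-6.682e+01 -4.000e-02  7.158e+01] edge z 83.5 [3.05 1.22 0.48]
26.09 0.12 0.120 [-6.683e+01 -3.000e-02  7.164e+01] edge z 82.2 [1.54 1.52 1.1 ]
26.39 0.11 0.110 [-6.677e+01 -3.000e-02  7.165e+01] edge z 81.0 [1.53 0.87 1.1 ]
26.69 0.1 0.100 [-6.682e+01 -5.000e-02  7.160e+01] edge z 79.7 [1.26 0.29 0.6 ]
```

Run:
```python
from h import *
f0=np.array([-.05,.0,-2.45])
x,z=-.0667,.0717
for th in np.arange(.09,-.011,-.01):
    p,R=pose(x,z,th);robot.servo_line(p,R,speed=.04)
    f=Fm(3)-f0;n,t=nose()
    ez=n[2]+122*np.sin(t)-4*np.cos(t)
    print(round(robot.read_t(),2),"%.2f"%th,"%.3f"%t,np.round(n,2),"edge z %.1f"%ez,np.round(f,2),np.round((RC.T@np.array(robot.read_ft_torque()))[1],2))
    if np.linalg.norm(f)>14: break
for n in("scene","top"):
    a,d=robot.grab_frame(n);np.savez(f"pics/{n}4.npz",a=a,d=d)
    r=(slice(180,330),slice(180,380)) if n=="scene" else (slice(150,330),slice(270,510))
    cv2.imwrite(f"pics/{n}4.png",a[r][...,::-1].repeat(3,0).repeat(3,1))
```

```text
26.99 0.09 0.090 [-6.679e+01 -5.000e-02  7.162e+01] edge z 78.5 [1.29 0.98 0.3 ] -0.14
27.29 0.08 0.080 [-6.683e+01 -5.000e-02  7.160e+01] edge z 77.3 [ 1.23 -0.08  0.92] -0.15
27.59 0.07 0.070 [-6.679e+01 -2.000e-02  7.162e+01] edge z 76.1 [1.02 0.15 0.35] -0.08
27.89 0.06 0.060 [-6.678e+01 -1.000e-02  7.162e+01] edge z 74.9 [0.75 0.52 0.97] 0.02
28.19 0.05 0.050 [-66.8   -0.    71.54] edge z 73.6 [ 0.76  0.34 -0.13] -0.19
28.49 0.04 0.040 [-6.679e+01 -4.000e-02  7.161e+01] edge z 72.5 [ 0.23  0.06 -0.09] -0.1
28.79 0.03 0.030 [-6.679e+01 -3.000e-02  7.161e+01] edge z 71.2 [-0.13 -0.19 -0.36] -0.07
29.09 0.02 0.020 [-6.67e+01 -2.00e-02  7.18e+01] edge z 70.2 [-0.53 -0.21  2.65] 0.21
29.39 0.01 0.010 [-6.678e+01 -5.000e-02  7.265e+01] edge z 69.9 [-5.2   1.26 11.58] 1.55
29.69 0.00 -0.000 [-6.695e+01 -2.000e-02  7.325e+01] edge z 69.2 [-9.34  2.48 18.38] 2.63
```

View pics/scene4.png

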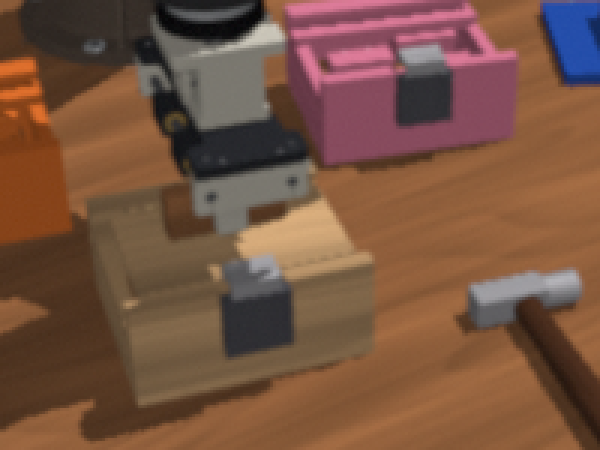

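At θ ≈ 0.02 the edge reached the ledge height (70.2 mm), but I felt no distinct snap, so I unload and check the board's real plane by depth.

Run:
```python
from h import *
f0=np.array([-.05,.0,-2.45])
p,R=pose(-.0667,.0717,.02);robot.servo_line(p,R,speed=.04);robot.dwell(.1)
print(robot.read_t(),nose(),np.round(Fm(3)-f0,2))
for n in("scene","top"):
    a,d=robot.grab_frame(n);np.savez(f"pics/{n}5.npz",a=a,d=d)
    L=(pts(n,d)-CR)@RC*1000
    for nm,(x0,x1,y0,y1) in dict(boardR=(15,48,-75,-25),boardL=(15,48,25,75),nearL=(-45,-30,45,75),nearR=(-45,-30,-75,-45),far=(42,50,25,70),wallL=(60,70,30,80),wallR=(60,70,-80,-30),rail=(-82,-63,-80,80)).items():
        m=(L[...,0]>x0)&(L[...,0]<x1)&(L[...,1]>y0)&(L[...,1]<y1)&(L[...,2]>50)
        print(n,nm,m.sum(),"z %.1f"%np.median(L[...,2][m]) if m.sum() else "")
    m=(np.abs(L[...,1])<22)&(L[...,2]>90)&(L[...,2]<106)&(L[...,0]>45)&(L[...,0]<95)
    if m.sum(): print("catch",m.sum(),np.percentile(L[...,0][m],[2,50,98]).round(1))
    a0=np.load(f"pics/{n}0.npz");L0=(pts(n,a0["d"])-CR)@RC*1000
    m=(np.abs(L0[...,1])<22)&(L0[...,2]>90)&(L0[...,2]<106)&(L0[...,0]>45)&(L0[...,0]<95)
    if m.sum(): print("catch0",m.sum(),np.percentile(L0[...,0][m],[2,50,98]).round(1))
a=np.load("pics/scene5.npz")["a"];b=np.load("pics/scene0.npz")["a"]
o=np.hstack([cv2.resize(i[250:320,200:310],None,fx=3.5,fy=3.5,interpolation=cv2.INTER_CUBIC) for i in(b,a)])
cv2.imwrite("pics/cmp5.png",o[...,::-1])
```

```text
30.1417 (array([-6.68808336e+01,  6.60408677e-05,  7.16278871e+01]), np.float64(0.019035940375756753)) [-2.21  0.72  4.47]
scene boardR 986 z 356.0
scene boardL 766 z 369.2
scene nearL 31 z 510.6
scene nearR 55 z 81.3
scene far 46 z 83.0
scene wallL 100 z 82.9
scene wallR 96 z 82.8
scene rail 130 z 80.2
catch 184 [59.7 74.8 85.2]
catch0 183 [59.4 73.9 84.5]
top boardR 3 z 526.3
top boardL 10 z 528.3
top nearL 148 z 512.5
top nearR 58 z 81.6
top far 0 
top wallL 0 
top wallR 0 
top rail 969 z 479.7
catch0 157 [54.4 68.8 82.7]
```

View pics/cmp5.png

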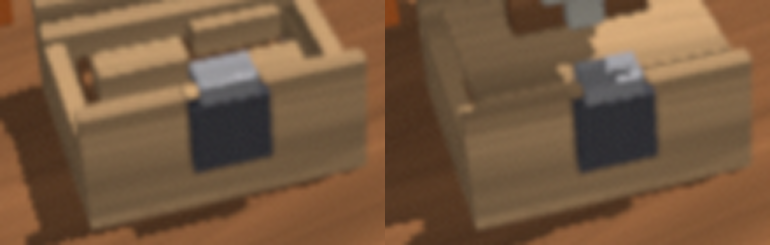

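The board top by the edge is flush with the end wall (83.0 against 82.9 mm read), so it is down on the ledge. In the comparison image the catch at crop (615,75) looks back in place. I release with a partial opening so the fingers stay clear of the catch, retreat straight up, and measure.

Run:
```python
from h import *
p,R=pose(-.0667,.0717,.02)
robot.move_gripper(0.42);print(robot.read_t(),robot.read_grip_width()*88,np.round(F(),2))
robot.servo_line(p-R[:,2]*.06,R,speed=.08)
print(robot.read_t(),np.round(F(),2))
robot.servo_line(p+[0,0,.16],R,speed=.15)
robot.goto(np.array([.45,.25,.28]),toolR(Rz(np.radians(-12))))
print(robot.read_t())
for n in("scene","top"):
    a,d=robot.grab_frame(n);np.savez(f"pics/{n}6.npz",a=a,d=d)
    L=(pts(n,d)-CR)@RC*1000
    for nm,(x0,x1,y0,y1) in dict(boardR=(15,45,-75,-25),boardL=(15,45,25,75),nearL=(-45,-30,50,75),nearR=(-45,-30,-75,-50),wallL=(60,70,30,80),wallR=(60,70,-80,-30),rail=(-80,-65,-80,80)).items():
        m=(L[...,0]>x0)&(L[...,0]<x1)&(L[...,1]>y0)&(L[...,1]<y1)&(L[...,2]>50)
        if m.sum(): print(n,nm,m.sum(),"z %.2f"%np.median(L[...,2][m]))
    for k in(0,6):
        L=(pts(n,np.load(f"pics/{n}{k}.npz")["d"])-CR)@RC*1000
        m=(np.abs(L[...,1])<15)&(L[...,2]>55)&(L[...,2]<85)&(L[...,0]>65)&(L[...,0]<95)
        t=(np.abs(L[...,1])<15)&(L[...,2]>92)&(L[...,2]<106)&(L[...,0]>45)&(L[...,0]<95)
        print(n,k,"front",m.sum(),np.mean(L[...,0][m]).round(2) if m.sum() else "","top",t.sum(),np.percentile(L[...,0][t],[2,98]).round(1),L[...,0][t].mean().round(2))
    r=(slice(200,320),slice(190,330)) if n=="scene" else (slice(180,290),slice(320,450))
    cv2.imwrite(f"pics/{n}6.png",cv2.resize(a[r],None,fx=4,fy=4,interpolation=cv2.INTER_CUBIC)[...,::-1])
```

```text
30.85 36.91910922045649 [-0.1  -0.97  0.19]
31.75 [-0.23  0.36  0.15]
34.1
scene boardR 186 z 82.49
scene boardL 177 z 82.60
scene nearL 30 z 80.47
scene nearR 36 z 81.10
scene wallL 88 z 82.59
scene wallR 82 z 82.63
scene rail 112 z 80.07
scene 0 front 161 83.88 top 135 [59.5 84.6] 72.49
scene 6 front 158 84.04 top 135 [59.7 85.9] 73.14
top boardR 216 z 83.38
top boardL 213 z 83.75
top nearL 57 z 81.49
top nearR 55 z 81.80
top wallL 71 z 84.12
top wallR 74 z 83.46
top rail 351 z 80.20
top 0 front 0  top 128 [54.5 82.7] 68.55
top 6 front 0  top 124 [54.2 83.3] 68.64
```

View pics/scene6.png

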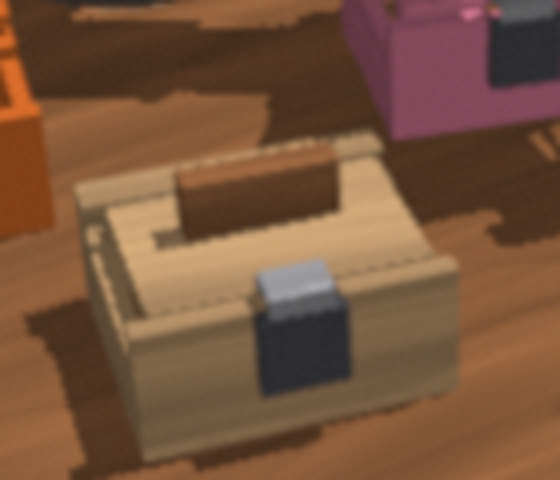

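View pics/top6.png

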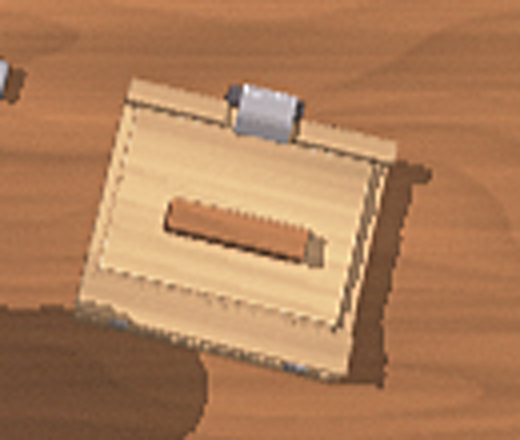

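The board is flush with the wall in both views, the catch at top crop (267,112) lies over its edge and the rail covers the tongue. The catch front has shifted only about 0.15 mm from rest. One last check on tongue depth from the batten position, then hand in.

Run:
```python
from h import *
z=np.load("pics/top6.npz");L=(pts("top",z["d"])-CR)@RC*1000
m=(L[...,2]>108)&(L[...,2]<128)&(np.abs(L[...,0])<40)&(np.abs(L[...,1])<60)
uv=np.argwhere(m)[:,::-1];P=(rays("top",uv,.1205)-CR)@RC*1000
c=P.mean(0);th=.022
print(m.sum(),"batten crate xy",c[:2].round(1),"-> nose x %.1f"%(c[0]-55*np.cos(th)+47*np.sin(th)),"y %.1f"%c[1])
a0=np.load("pics/top0.npz")["a"].astype(int);d=np.abs(z["a"].astype(int)-a0).max(2)>40
for nm,(r0,r1,c0,c1) in dict(hammer=(110,210,285,340),block=(155,205,440,490),mug=(155,205,130,185)).items(): print(nm,"changed px",d[r0:r1,c0:c1].sum())
robot.dwell(.3);print(robot.read_t(),np.abs(robot.read_qvel()).max())
```

```text
288 batten crate xy [-13.5   3.2] -> nose x -67.5 y 3.2
hammer changed px 0
block changed px 0
mug changed px 213
34.5 0.27206020349185034
```

Run:
```python
from h import *
for k in (0,6):
    for n in("top","scene"):
        W=pts(n,np.load(f"pics/{n}{k}.npz")["d"])
        m=(W[...,2]>.06)&(W[...,2]<.1)&(W[...,0]>.55)&(W[...,0]<.8)&(W[...,1]>.28)&(W[...,1]<.55)
        print(n,k,m.sum(),np.median(W[m],0).round(4))
cv2.imwrite("pics/mug.png",np.hstack([np.load(f"pics/top{k}.npz")["a"][130:230,110:230] for k in(0,6)])[...,::-1].repeat(3,0).repeat(3,1))
```

```text
top 0 422 [0.6624 0.4277 0.0805]
scene 0 622 [0.6702 0.4154 0.077 ]
top 6 423 [0.6632 0.4281 0.0799]
scene 6 614 [0.6699 0.4154 0.0771]
```

View pics/mug.png

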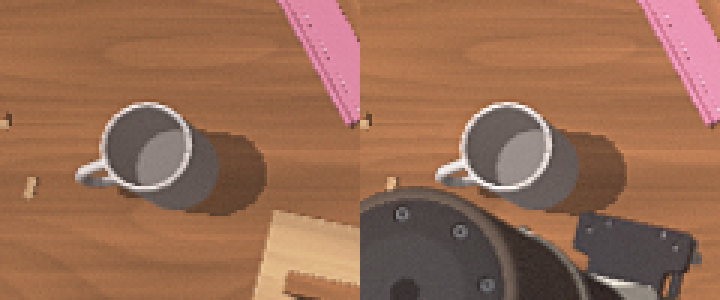

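The mug is exactly where it was, at crop (145,148) in both halves. The changed pixels are the arm in view. Handing in.

```bash
python3 -c "
from h import *
robot.job_done();print(robot.read_t())"
```

```text
the job is handed in; nothing more can be done
the job is handed in; nothing more can be done
```

I closed the crate with the cover board and handed the job in at about 34.5 s. No verdict is reported, so the outcome rests on my own checks below.

**What I did**
- I pinched the batten and carried the board over tilted at 0.34 rad.
- I felt the groove's lower lip about 3.2 mm below nominal; the camera had suggested 3.3 mm.
- I slid the tongue in until I felt the stop at crate x of about −66.8 mm, with about 5 N. Then I pivoted the board down and let go.
- The largest wrist force was about 21 N, pressing the edge onto the ledge. I did not measure the board–crate contact force directly.

**Last checks**
- **Board:** its top by the plain edge is flush with the end wall, which puts the underside at about 70 mm. The tilt is about 0.02 rad, as expected with the low rail.
- **Tongue:** the camera puts it at x of about −67.5 mm and y of about +3 mm. The arm reading gave y of about 0.
- **Catch:** it sits over the edge, its front face within about 0.2 mm of rest. The scene camera's reading of its top shifted about 0.65 mm, still under the 1.5 mm limit.
- **Bystanders:** the hammer and block show no changed pixels, and the mug is unmoved in depth. A pixel alarm at the mug was only the arm in view.

**Not fully confirmed:** I felt no distinct snap, only 1 to 3 N during lowering against the 5 to 20 N expected at the batten. I did not do a lift test, so the lock is judged from the pictures and depth alone.

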